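# Set up a glaze test tray with its scale rule

### The arm

A 6-joint arm with a two-finger parallel gripper is mounted at the origin on the work surface. World frame = base frame: x ahead of the robot, y to its left, z up, the work surface at z = 0. Lengths are in m, angles in rad, forces in N, time in s.
With the tool pointing down it reaches from about 0.35 to 1 m from the base axis. Payload 7.1 kg.
Tool frame: the origin (TCP) lies at the very end of the fingers, on their centre line; the grasp point (between the pads) lies 19 mm behind it (arm.grip_point_offset is the distance from the TCP to the grasp point, in m); z points along the fingers, y is the line along which they close (so a half turn about z gives the same grasp; the last joint's range is limited). The gripper opens to 85 mm and grips with 20 to 120 N. Pads are 22 mm wide; open, the fingers measure 114 mm over their backs; the gripper's body (76 mm by 85 mm) begins 54 mm behind the grasp point. The pads swing forward as they close: fully open they stand 13 mm farther back than shut.
Start: joints at [1.129, 0.423, 1.63, -0, 1.089, -0.019], TCP at [0.256, 0.57, 0.231] pointing down, gripper open.
Joint ranges: [-3, 3], [-0.9, 2.11], [0.09, 2.58], [-1.31, 4.45], [0.11, 2.69], [-2.54, 2.54]. Speed limits (rad/s): [2.39, 2.39, 3.01, 3.14, 3.14, 3.14].

### API

Orientations are given as a unit quaternion [w, x, y, z].
In Python, from cell import arm gives the robot as it stands. The module is installed in compiled form; this text tells all that it offers.
- The arm moves only by the shell command python3 -m creep 'ROWS' [FORCE]. ROWS is text: rows parted by semicolons, each of 7 numbers parted by spaces: the shift along the tool's x, y, z in cm, then the turn, a rotation vector about the tool's x, y, z in rad, then the finger opening in cm, from 0 to 8.54. A call has 1 to 20 rows; each row shifts and turns the commanded pose from where the row before left it, along the tool's axes as they then stand; what a row does not reach is not made up. A row lasts 1/10 s, in which the tool goes at most 50 mm and 8.59 degrees, less where a joint would pass 70% of its speed; a pose out of reach is approached as far as the arm can. A call with a gripper value outside its range is refused whole. The fingers move at their own pace and stop on an object; FORCE is the grip in N (left out, the last holds). Time passes only in rows, so rows that do not move let the fingers close. It gives the time, the measured TCP pose, the force, the opening and the grip force at its end, in the units of the state.
- arm.sense(): the state, without advancing time (a new reading comes with each control period).
- arm.capture(name): name is "side" or "top" or "wrist"; returns (picture, depth): 480x640x3 uint8, red, green, blue; 480x640 float32, m along the optical axis (not along the pixel's ray), 0 where there is no reading.
- arm.get_calibration(name): a dict with "camera_matrix" (3x3 intrinsics, pixels), "R" (3x3) and "t" (3): a world point X has camera coordinates R X + t. Camera axes: x right, y down, z forward; pixel columns grow to the right and rows downward; lengths in m; the calibration is good to about 2 mm. A picture is of the moment at which its call begins: read the wrist's pose just before it. get_calibration takes no time and is no camera call; for the wrist camera it gives the pose at the moment of the call.
- arm.job_done(): hands the job in; it is judged then, once.
The state is a dict: "time_s": time; "joints": joint angles; "joint_velocities": joint speeds; "effort": joint torques, N m; "tool_pos": TCP position; "tool_rot": TCP orientation; "wrist_force": force on the tool from outside, world axes, zero at the start; "wrist_torque": the same for the moment, N m; "opening": finger opening in m; "grasp_force": force on a finger pad.
Only numpy, scipy, OpenCV 4.12 (cv2) and the standard library are available. Lean on these libraries where they do the work, as an engineer would, in place of code of your own. Each camera call takes 0.05 s, during which the arm holds its last target. There are 200 camera calls.

### The job

Get the glaze test tray ready for its record photograph: seat every test tile that lies on the bench fully in a tray nest of its own shape, and set the aluminium scale rule down on the tray, flush along the inner face of the tray's fence and roughly central. Once the rule is in place, take both spring clips from their rest and squeeze and release them onto the top edge so that each pinches the fence and the rule's upright leg together, fully down and upright, one clip towards each end of the rule. Do not disturb the jars, pots, brush and kiln post standing about.

Things in the scene. Friction and masses are not known exactly. Their poses are not given: they have to be found in the camera images.
- tray: Plywood tray, fixed. Plate 130 (x) by 310 (y) by 12 high with four nests; along its -x edge (robot side) a fence 8 thick, 310 long, its top 57 above the bench. Origin: centre of the underside, z up. The fence's inner face is at x = -57 and looks to +x. A bare strip 35 wide lies between fence and nests (mm)
- nest_sq1 (a point): Square nest in the tray; the point is the centre of the nest's floor, 10 below the tray's top face. It has the tray's axes. 65 by 65, for a square tile (mm)
- nest_sq2 (a point): The other square nest in the tray; the point is the centre of the nest's floor, 10 below the tray's top face. It has the tray's axes. 65 by 65, for a square tile (mm)
- nest_round (a point): Round nest in the tray; the point is the centre of the nest's floor, 10 below the tray's top face. It has the tray's axes. Diameter 71, for the round tile (mm)
- nest_oblong (a point): Oblong nest in the tray; the point is the centre of the nest's floor, 10 below the tray's top face. It has the tray's axes. 79 (x) by 49 (y), for the oblong tile (mm)
- fence_top (a point): Middle of the top edge of the fence on its inner face; it has the tray's axes, y along the fence. With the rule flush, 8 of fence lie on its -x side and 6 of rule on its +x side (mm)
- tile_blue: Inverted-T glaze test tile, blue-glazed fin, SQUARE terracotta base 60 by 60 by 8, upright fin in the middle 44 long (body x), 12 thick (y), 40 high; overall height 48. Origin: centre of the underside, z up. 0.12 kg. May be absent (None from the start) (mm)
- tile_white: Inverted-T glaze test tile, white-glazed fin, SQUARE terracotta base 60 by 60 by 8, upright fin in the middle 44 long (body x), 12 thick (y), 40 high; overall height 48. Origin: centre of the underside, z up. 0.12 kg. May be absent (None from the start) (mm)
- tile_green: Inverted-T glaze test tile, green-glazed fin, ROUND terracotta base of diameter 66, 8 thick, upright fin in the middle 44 long (body x), 12 thick (y), 40 high; overall height 48. Origin: centre of the underside, z up. 0.12 kg. May be absent (None from the start) (mm)
- tile_amber: Inverted-T glaze test tile, yellow-glazed fin, OBLONG terracotta base 74 (x) by 44 (y) by 8, upright fin in the middle 44 long (body x), 12 thick (y), 40 high; overall height 48. Origin: centre of the underside, z up. 0.12 kg. May be absent (None from the start) (mm)
- rule: Aluminium angle scale rule, 220 long (y), lying beyond the tray. Origin: middle of its bottom back edge, z up. Upright leg 6 thick (x 0 to 6), 45 high; its back face x = 0 goes against the fence. Flat leg 5 thick, forward to x = 28. Dark wooden grip block in the middle: x 6 to 26, 26 wide (y), top 90 up; hold it along y, above the leg, at x = 16. 0.25 kg (mm)
- clip_red: Red spring clip like a clothes-peg, 107 tall, 28 wide, standing astride the clip rest, handles up. Origin: the crotch, a flat that rests on the edge gripped; x along that edge, y the way the handles are squeezed, z up; a half turn about z is the same. Jaw pads 24 to 36 below the origin, spine up to 18 above, handles 15 to 65 above: squeeze them about 46 above. 0.1 kg (mm)
- clip_blue: Blue spring clip like a clothes-peg, 107 tall, 28 wide, standing astride the clip rest, handles up. Origin: the crotch, a flat that rests on the edge gripped; x along that edge, y the way the handles are squeezed, z up; a half turn about z is the same. Jaw pads 24 to 36 below the origin, spine up to 18 above, handles 15 to 65 above: squeeze them about 46 above. 0.1 kg (mm)
- clip_red_jaw (a joint): Red clip's jaw levers (both move together). 0 at rest: jaws 6 apart, handles lean out, 55 over their tops. 0.28 squeezed to the stop (11 N a side): jaws 30 apart, arms 64 over all, handles parallel, 28 over all. About 0.08 when gripping the 14 thick pair of fence and rule, each pad pressing 5 to 6 N (mm)
- clip_blue_jaw (a joint): Blue clip's jaw levers (both move together). 0 at rest: jaws 6 apart, handles lean out, 55 over their tops. 0.28 squeezed to the stop (11 N a side): jaws 30 apart, arms 64 over all, handles parallel, 28 over all. About 0.08 when gripping the 14 thick pair of fence and rule, each pad pressing 5 to 6 N (mm)
- clip_rest: Rest for the clips, fixed: wooden foot 60 (x) by 200 (y) by 12 with an upright steel strip 5 thick and 190 long along y, top 57 above the bench. Origin: centre of the underside. The clips stand astride the strip 90 apart, loosely; they lift straight off (mm)
- glaze_jar: Glaze jar, diameter 60, 85 tall; leave alone (mm)
- kiln_post: Square kiln post, 38 by 38 by 100 tall; leave alone (mm)
- bowl: Blue bowl, diameter 96, 50 tall; leave alone (mm)
- mug: White mug, diameter 76, 85 tall; leave alone (mm)
- brush: Brush, 180 long, lying; leave alone (mm)
- glaze_can: Can, diameter 72, 100 tall; leave alone (mm)
Mind the look-alikes: they are no part of the job. What is shaped like the tile_green but turquoise is not meant.

How it is judged:
By the outcome, as a careful person would: the job done as asked, in the order asked, and still so for the second after the job is handed in, with the robot touching nothing.
Of tile_blue, tile_white, tile_green, tile_amber only 3 to 4 are there at a start; the rules pass over those that are not, and their reading is None.
At some moment in a run one of tile_blue, tile_white, tile_green, tile_amber may be knocked a few centimetres aside while the robot is not near it.
It also fails if it takes over 208 s, if anything falls off the work surface, if the arm or the gripper's body presses on something with over 40 N, if the wrist force passes 120 N, or if a joint passes its speed limit or range.

## Working session

There is one attempt and no reset: what is moved stays moved. The work goes in short steps, Python scripts to look and compute and a shell command to move; the robot and the scene stay as the last step left them, time stands still between calls to the robot, and variables do not carry over. Pictures are saved under pics/ and viewed, at most 14 in all, crops included, and the job is handed in when it is done.

```bash
mkdir -p pics; ls; python3 - <<'E'
from cell import arm
import cv2,numpy as np
s=arm.sense();print(s['time_s'],s['tool_pos'],s['tool_rot'],s['opening'])
for n in("top","side"):
    p,d=arm.capture(n);cv2.imwrite(f"pics/{n}0.png",p[:,:,::-1]);np.savez(f"pics/{n}0.npz",p=p,d=d)
    c=arm.get_calibration(n);print(n,c["camera_matrix"],-c["R"].T@c["t"],c["R"])
E
```

```text
pics
0.0 [0.25620028 0.56947354 0.23053345] [-1.65783324e-04  2.09840035e-01  9.77735435e-01 -7.41811121e-04] 0.08561244975140296
top [[490.06556057   0.         317.6911195 ]
 [  0.         490.06556057 237.86418211]
 [  0.           0.           1.        ]] [0.33315007 0.01790795 1.15508177] [[ 0.01210016 -0.99992116  0.00335558]
 [-0.98446338 -0.01250086 -0.17514447]
 [ 0.17517261 -0.00118417 -0.98453703]]
side [[479.7917906    0.         320.87214116]
 [  0.         479.7917906  234.51001022]
 [  0.           0.           1.        ]] [ 0.62231646 -0.87698837  0.76300081] [[ 0.99421101  0.10583506  0.01853131]
 [ 0.07953991 -0.60901646 -0.78915927]
 [-0.07223484  0.78606481 -0.61390898]]
```

View pics/top0.png

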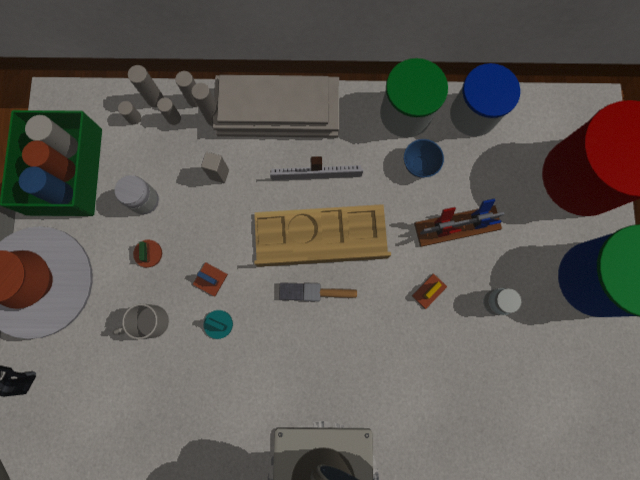

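View pics/side0.png

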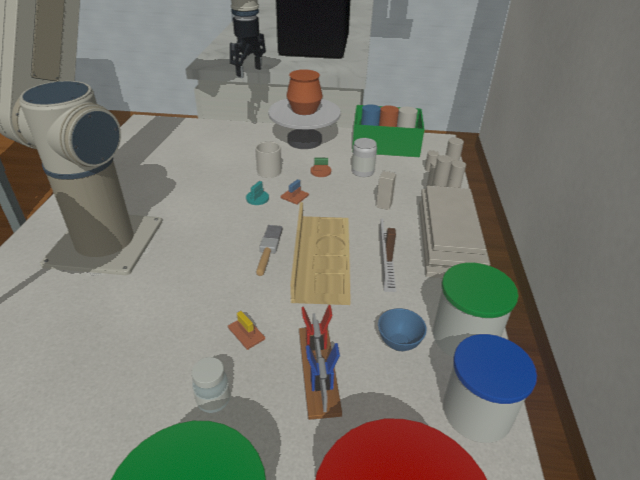

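The top view shows green tile at (147,252), blue at (210,279), amber at (430,291) and the turquoise decoy at (218,324). The rule is at (316,170), the tray spans (255–388, 208–265), and the clips are at (447,218) and (487,212). There is no white tile. The side view agrees.

```bash
cat > h.py <<'E'
from cell import arm
import cv2,numpy as np
from scipy.spatial.transform import Rotation as Ro
def cap(n):
    c=arm.get_calibration(n);p,d=arm.capture(n);return p,d,c
def cloud(d,c):
    K=c["camera_matrix"];v,u=np.mgrid[:480,:640]
    P=np.stack([(u-K[0,2])/K[0,0]*d,(v-K[1,2])/K[1,1]*d,d],-1)
    return (P-c["t"])@c["R"]
def hsv(p): return cv2.cvtColor(p,cv2.COLOR_RGB2HSV)
def rect(xy):
    (c,s,a)=cv2.minAreaRect((np.asarray(xy)*1000).astype(np.float32))
    if s[0]<s[1]: s=(s[1],s[0]);a+=90
    return np.round(c,1),np.round(s,1),round((a+90)%180-90,1)  # long axis angle deg in world xy
def cur():
    s=arm.sense();q=s["tool_rot"];return s,np.array(s["tool_pos"]),Ro.from_quat([q[1],q[2],q[3],q[0]])
def go(pos,ydeg):
    """tool-frame cm shift to pos (m), and turn about tool z after it so that tool y lies along world angle ydeg; tool down"""
    s,t,R=cur()
    a=np.deg2rad(ydeg);best=None
    for k in(0,np.pi):
        y=np.array([np.cos(a+k),np.sin(a+k),0]);z=np.array([0,0,-1.]);T=Ro.from_matrix(np.stack([np.cross(y,z),y,z],1))
        rv=(R.inv()*T).as_rotvec()
        print("shift cm",np.round(R.inv().apply(np.array(pos)-t)*100,2)," turn",np.round(rv,3)," shift if turn first",np.round(T.inv().apply(np.array(pos)-t)*100,2),"j6",round(s["joints"][5],2))
E
python3 - <<'E'
from h import *
z=np.load('pics/top0.npz');p,d=z['p'],z['d'];c=arm.get_calibration("top");W=cloud(d,c);H=hsv(p)
print("bench z",np.median(W[300:420,420:520,2]))
def box(u0,u1,v0,v1,zmin,zmax,name,col=None):
    m=np.zeros((480,640),bool);m[v0:v1,u0:u1]=1;m&=(W[...,2]>zmin)&(W[...,2]<zmax)&(d>0)
    if col: m&=(H[...,0]>=col[0])&(H[...,0]<=col[1])&(H[...,1]>80)
    q=W[m];print(name,m.sum(),rect(q[:,:2]) if len(q)>4 else '', np.round(np.median(q[:,2]),4) if len(q) else '')
box(130,165,238,270,.040,.06,"green");box(192,232,262,298,.040,.06,"blue");box(412,448,272,310,.040,.06,"amber")
box(192,232,262,298,.004,.012,"blue base");box(412,448,272,310,.004,.012,"amber base")
box(250,395,200,270,.050,.065,"fence");box(250,395,200,270,.008,.018,"plate")
box(265,370,150,185,.038,.05,"ruleleg");box(300,330,150,185,.08,.1,"grip")
box(410,510,195,250,.052,.062,"strip");box(410,510,195,250,.008,.016,"foot")
box(430,462,195,245,.105,.14,"redtop");box(470,505,190,245,.105,.14,"bluetop")
cw=arm.get_calibration("wrist");print(cw["camera_matrix"]);s,t,R=cur();M=R.as_matrix()
print("cam in tool: pos",M.T@(-cw["R"].T@cw["t"]-t),"axes",M.T@cw["R"].T)
cv2.imwrite("pics/topz.png",cv2.resize(p[140:340,120:520,::-1],(800,400),interpolation=cv2.INTER_CUBIC))
E
```

```text
bench z -7.72251595727492e-06
green 112 (array([496.7, 419.3]), array([43.7, 12.1]), 5.5) 0.0467
blue 105 (array([437.2, 268.5]), array([43.2, 12. ]), 62.0) 0.0471
amber 109 (array([ 415.8, -245.2]), array([43.9, 12.3]), -44.8) 0.0475
blue base 511 (array([435.2, 270.7]), array([81.5, 80.5]), 84.6) 0.0075
amber base 436 (array([ 417.5, -245.8]), array([86. , 78.6]), -4.0) 0.0076
fence 531 (array([484.5,   5.9]), array([308.8,   8.7]), -85.6) 0.0565
plate 3320 (array([545.6,  10.4]), array([310.6, 131.1]), -85.6) 0.0116
ruleleg 313 (array([690.7,  22.4]), array([217.8,   8.7]), -86.7) 0.0439
grip 103 (array([702.3,  22.6]), array([22.9, 20.7]), -89.0) 0.0892
strip 146 (array([ 571.4, -318.2]), array([189. ,  37.3]), -77.8) 0.0568
foot 1044 (array([ 572.4, -316.7]), array([199.7,  60.7]), -77.2) 0.0118
redtop 105 (array([ 562.3, -272.7]), array([54.1, 27.1]), 12.8) 0.1152
bluetop 104 (array([ 582.3, -360.5]), array([54.8, 27. ]), 12.1) 0.1151
[[365.42117278   0.         322.30999302]
 [  0.         365.42117278 242.08435029]
 [  0.           0.           1.        ]]
cam in tool: pos [ 0.06900727  0.00069939 -0.14138483] axes [[-8.34318950e-04 -9.62156354e-01 -2.72496707e-01]
 [ 9.99999645e-01 -8.34529253e-04 -1.15124440e-04]
 [-1.16638761e-04 -2.72496706e-01  9.62156708e-01]]
```

View pics/topz.png

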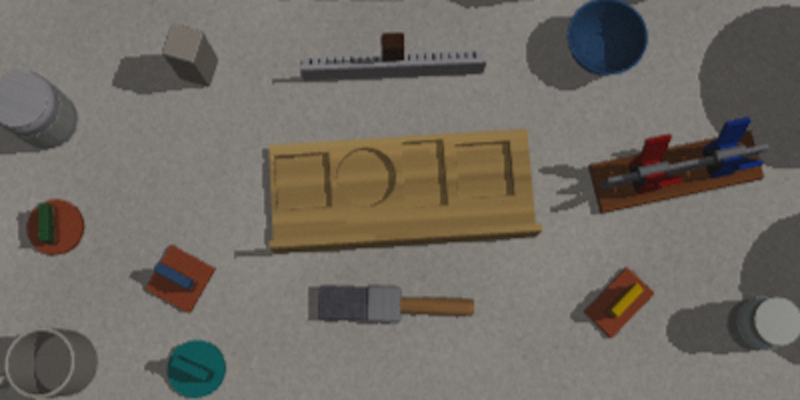

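The zoomed crop shows the nests from +y to -y as square, round, oblong, square. I'll locate the nests now and plan the first move.

```bash
cat >> h.py <<'E'
def nests(W,d,TC,th):
    X=(W[...,0]-TC[0])*np.cos(th)+(W[...,1]-TC[1])*np.sin(th);Y=-(W[...,0]-TC[0])*np.sin(th)+(W[...,1]-TC[1])*np.cos(th)
    m=((W[...,2]<.007)&(d>0)&(abs(X)<.062)&(abs(Y)<.152)).astype(np.uint8)
    n,l=cv2.connectedComponents(m)
    for i in range(1,n):
        k=l==i
        if k.sum()<60: continue
        x,y=X[k],Y[k];lo=np.array([x.min(),y.min()]);hi=np.array([x.max(),y.max()])
        print("nest tray",np.round((lo+hi)/2*1000,1),np.round((hi-lo)*1000,1),k.sum())
def tiles(W,d,H=None):
    """fin tops near bench or tray level"""
    m=((W[...,2]>.040)&(W[...,2]<.0525)&(d>0)&(W[...,0]<.8)&(W[...,0]>.25)&(abs(W[...,1])<.55)).astype(np.uint8)
    n,l=cv2.connectedComponents(m)
    for i in range(1,n):
        k=l==i
        if k.sum()<40: continue
        r=rect(W[k][:,:2])
        if 38<r[1][0]<50 and 9<r[1][1]<19: print("fin",r,"z",round(float(np.median(W[k][:,2])),4),"hue",np.median(H[k],0))
E
python3 - <<'E'
from h import *
z=np.load('pics/top0.npz');p,d=z['p'],z['d'];W=cloud(d,arm.get_calibration("top"))
nests(W,d,(.5456,.0104),np.deg2rad(4.4));tiles(W,d,hsv(p))
go((.436,.269,.20),-28)
E
```

```text
nest tray [ 19.4 -28.7] [79.6 50. ] 658
nest tray [ 19.7 -99.7] [64.3 67.1] 714
nest tray [19.9 42.6] [69.1 68.3] 663
nest tray [ 19.8 117. ] [64.7 66.1] 711
fin (array([496.7, 419.3]), array([43.7, 12.1]), 5.5) z 0.0467 hue [ 62. 112.  61.]
fin (array([437.2, 268.5]), array([43.2, 12. ]), 62.0) z 0.047 hue [107. 136.  86.]
fin (array([ 415.8, -245.2]), array([43.9, 12.3]), -44.8) z 0.0475 hue [ 23.  238.  139.5]
fin (array([333.8, 245.3]), array([43.8, 11.5]), 65.3) z 0.0469 hue [ 90. 197.  81.]
shift cm [-28.73 -20.02   3.09]  turn [-1.000e-03  1.000e-03  1.637e+00]  shift if turn first [-18.09  29.98   3.06] j6 -0.02
shift cm [-28.73 -20.02   3.09]  turn [-1.000e-03 -1.000e-03 -1.505e+00]  shift if turn first [ 18.09 -29.98   3.06] j6 -0.02
```

```bash
python3 -m creep '-3.6 -2.5 .39 0 0 0 8;-3.6 -2.5 .39 0 0 0 8;-3.6 -2.5 .39 0 0 0 8;-3.6 -2.5 .39 0 0 0 8;-3.6 -2.5 .39 0 0 0 8;-3.6 -2.5 .39 0 0 0 8;-3.6 -2.5 .39 0 0 0 8;-3.5 -2.5 .36 0 0 0 8;0 0 0 0 0 .149 8;0 0 0 0 0 .149 8;0 0 0 0 0 .149 8;0 0 0 0 0 .149 8;0 0 0 0 0 .149 8;0 0 0 0 0 .149 8;0 0 0 0 0 .149 8;0 0 0 0 0 .149 8;0 0 0 0 0 .149 8;0 0 0 0 0 .149 8;0 0 0 0 0 .147 8;0 0 0 0 0 0 5'; cat > look.py <<'E'
from h import *
import sys
n=sys.argv[1];p,d,c=cap(n);W=cloud(d,c)
print(n,"t",arm.sense()["time_s"]);tiles(W,d,hsv(p))
if len(sys.argv)>2: cv2.imwrite("pics/"+sys.argv[2],p[:,:,::-1])
E
python3 look.py wrist w1.png; python3 look.py top; python3 -c "
from h import *
go((.437,.2685,.015),-28)"
```

```text
time_s: 2.1
tool_pos: [0.4359, 0.2697, 0.2002]
tool_rot: [-0.0, 0.858, 0.514, -0.0]
wrist_force: [0.6, 0.6, -0.1]
opening: 0.0675
grasp_force: 0.0
wrist t 2.15
fin (array([438.5, 269.9]), array([43.6, 11.6]), 62.3) z 0.0466 hue [106.  83. 107.]
fin (array([335.1, 246.6]), array([43.3, 12.4]), 66.5) z 0.0461 hue [ 86. 141.  98.]
top t 2.2
fin (array([437.3, 268.8]), array([43.7, 11.9]), 62.0) z 0.0472 hue [107. 142.  91.]
fin (array([ 416.2, -245.2]), array([43.7, 12.2]), -44.9) z 0.0472 hue [ 23.  236.5 148. ]
shift cm [-0.06  0.16 18.53]  turn [-0.     0.     0.004]  shift if turn first [-0.06  0.15 18.53] j6 1.02
shift cm [-0.06  0.16 18.53]  turn [-1.000e-03 -0.000e+00 -3.138e+00]  shift if turn first [ 0.06 -0.15 18.53] j6 1.02
```

View pics/w1.png

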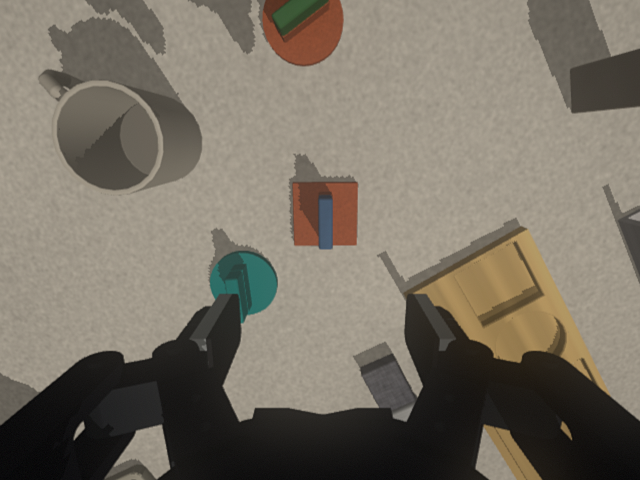

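The wrist view shows the blue tile at (326,215) on a clear patch. Wrist and top measurements agree within about 1.3 mm, so I'll use their mean.

```bash
python3 -m creep '.06 .2 4 0 0 0 5;0 0 4 0 0 0 5;0 0 4 0 0 0 5;0 0 3 0 0 0 5;0 0 2 0 0 0 5;0 0 1.5 0 0 0 5;0 0 0 0 0 0 0;0 0 0 0 0 0 0;0 0 0 0 0 0 0;0 0 0 0 0 0 0;0 0 0 0 0 0 0;0 0 0 0 0 0 0;0 0 0 0 0 0 0' 40;  python3 -m creep '0 0 -3 0 0 0 0;0 0 -4 0 0 0 0;0 0 -4 0 0 0 0;0 0 -2 0 0 0 0;0 0 0 0 0 0 0'; python3 - <<'E'
from h import *
th=np.deg2rad(4.4)
for n,x,y in(("sqL",19.8,117),("rd",19.8,42.6),("ob",19.6,-28.7),("sqR",19.7,-99.7)):
    print(n,np.round([545.6+x*np.cos(th)-y*np.sin(th),10.4+x*np.sin(th)+y*np.cos(th)],1))
E
```

```text
time_s: 3.5
tool_pos: [0.4388, 0.2698, 0.0164]
tool_rot: [0.0, 0.857, 0.515, 0.001]
wrist_force: [-0.3, -0.6, 7.6]
opening: 0.0113
grasp_force: 41.5
time_s: 4.0
tool_pos: [0.4399, 0.2705, 0.1487]
tool_rot: [0.0, 0.857, 0.515, 0.003]
wrist_force: [0.6, 0.7, -1.6]
opening: 0.0115
grasp_force: 40.5
sqL [556.4 128.6]
rd [562.1  54.4]
ob [567.3 -16.7]
sqR [572.9 -87.5]
```

```bash
python3 - <<'E'
from h import *
go((.5564,.1286,.12),4.4)
E
```

```text
shift cm [-7.07 16.94  2.89]  turn [ 0.005 -0.004 -0.566]  shift if turn first [-15.04  10.53   2.87] j6 1.02
shift cm [-7.07 16.94  2.89]  turn [-0.006 -0.007  2.576]  shift if turn first [ 15.04 -10.53   2.87] j6 1.02
```

```bash
python3 -m creep '-1.4 3.4 0 0 0 0 0;-1.4 3.4 0 0 0 0 0;-1.4 3.4 .5 0 0 0 0;-1.4 3.4 .5 0 0 0 0;-1.45 3.35 .5 0 0 0 0;0 0 .4 0 0 -.142 0;0 0 .4 0 0 -.142 0;0 0 .3 0 0 -.141 0;0 0 .3 0 0 -.141 0;0 0 0 0 0 0 0;0 0 0 0 0 0 0'; python3 - <<'E'
from h import *
p,d,c=cap("wrist");cv2.imwrite("pics/w2.png",p[:,:,::-1]);W=cloud(d,c)
s,t,R=cur();print(t)
np.savez("pics/w2.npz",p=p,d=d,W=W)
m=(W[...,2]>.053)&(W[...,2]<.06)&(d>0)&(W[...,0]<.51)&(W[...,0]>.45);print("fence",rect(W[m][:,:2]))
nests(W,d,(.5456,.0104),np.deg2rad(4.4))
go((.5564,.1286,.02),4.4)
E
```

```text
time_s: 5.1
tool_pos: [0.554, 0.1274, 0.1154]
tool_rot: [-0.0, 0.681, 0.733, -0.001]
wrist_force: [-0.1, 0.4, -0.8]
opening: 0.0111
grasp_force: 40.4
[0.55423333 0.12747735 0.11579146]
fence (array([477.2, 114.9]), array([92.3,  9.5]), -86.2)
nest tray [ 19.3 135.1] [65.4 27.8] 3549
nest tray [ 17. -23.] [39.4 26.9] 762
shift cm [0.1  0.23 9.58]  turn [-0.001  0.    -0.003]  shift if turn first [0.1  0.22 9.58] j6 0.13
shift cm [0.1  0.23 9.58]  turn [0.000e+00 2.000e-03 3.138e+00]  shift if turn first [-0.1  -0.22  9.58] j6 0.13
```

View pics/w2.png

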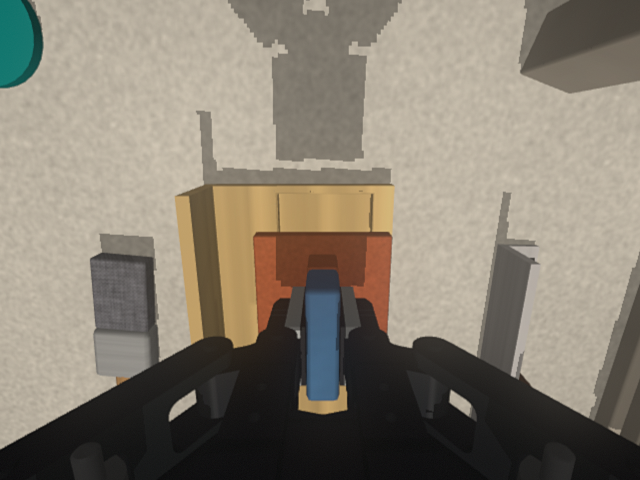

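The wrist view shows the square nest open behind the held blue tile, whose base spans columns 255–391. I'll compare base and nest edges in this same view.

```bash
python3 - <<'E'
from h import *
z=np.load("pics/w2.npz");W=z['W'];H=hsv(z['p']);t=np.array([.5542,.1275,.1158])
th=np.deg2rad(4.4)
m=(H[...,1]>120)&((H[...,0]<12)|(H[...,0]>172))&(W[...,2]>.09)&(W[...,2]<.12)
v,u=np.where(m);print(u.min(),u.max(),v.min(),v.max(),np.median(W[m][:,2]))
D=W-t;X=(D[...,0]*np.cos(th)+D[...,1]*np.sin(th))*1000;Y=(-D[...,0]*np.sin(th)+D[...,1]*np.cos(th))*1000
q=np.stack([X[m],Y[m]],1);print("base rel TCP tray axes x",np.percentile(q[:,0],[.5,99.5]),"y",q[:,1].min(),np.percentile(q[:,1],99.5))
n=(W[...,2]<.007)&(W[...,0]>.5)&(abs((W[...,0]-.5456)*np.cos(th)+(W[...,1]-.0104)*np.sin(th))<.062)&((-(W[...,0]-.5456)*np.sin(th)+(W[...,1]-.0104)*np.cos(th))>.1)&((-(W[...,0]-.5456)*np.sin(th)+(W[...,1]-.0104)*np.cos(th))<.152)
print("nest rel TCP x",X[n].min(),X[n].max(),"y max",Y[n].max())
E
```

```text
254 391 232 333 0.10580046757487362
base rel TCP tray axes x [-29.36192103  29.33765801] y -16.727462118223407 29.861913898214407
nest rel TCP x -30.933313186521275 34.4915906696653 y max 32.848582507265384
```

```bash
python3 -m creep '.08 .2 3 0 0 0 0;0 0 3 0 0 0 0;0 0 1.5 0 0 0 0;0 0 0 0 0 0 0;0 0 .5 0 0 0 0;0 0 .5 0 0 0 0;0 0 .5 0 0 0 0;0 0 .4 0 0 0 0;0 0 .3 0 0 0 0;0 0 0 0 0 0 0'; python3 -c "
from h import *
go((.5563,.1285,.018),4.4)"
```

```text
time_s: 6.15
tool_pos: [0.5574, 0.1294, 0.0196]
tool_rot: [0.0, 0.679, 0.734, 0.001]
wrist_force: [1.3, 5.6, -3.2]
opening: 0.0114
grasp_force: 40.2
shift cm [-0.08 -0.11  0.16]  turn [ 0.002 -0.001 -0.   ]  shift if turn first [-0.08 -0.11  0.16] j6 0.13
shift cm [-0.08 -0.11  0.16]  turn [-2.000e-03 -3.000e-03  3.141e+00]  shift if turn first [0.08 0.11 0.16] j6 0.13
```

```bash
python3 -m creep '-.08 -.1 .1 0 0 0 0;0 0 0 0 0 0 0;0 0 0 0 0 0 3.5;0 0 0 0 0 0 3.5;0 0 0 0 0 0 3.5;0 0 -3 0 0 0 3.5;0 0 -4 0 0 0 4.5;0 0 -4 0 0 0 4.5;0 0 -4 0 0 0 4.5;0 0 -3 0 0 0 4.5;0 0 0 0 0 0 4.5'; python3 look.py wrist; python3 look.py top;  python3 -c "
from h import *
go((.497,.4197,.20),95.5)"
```

```text
time_s: 7.25
tool_pos: [0.5583, 0.1279, 0.2031]
tool_rot: [0.002, 0.679, 0.734, 0.003]
wrist_force: [-0.5, 0.2, 0.2]
opening: 0.0448
grasp_force: 0.0
wrist t 7.3
fin (array([335.5, 245.9]), array([44. , 14.1]), 66.2) z 0.0462 hue [ 87. 191. 106.]
fin (array([558. , 129.3]), array([44. , 11.9]), -86.1) z 0.0486 hue [106.  76. 110.]
top t 7.35
fin (array([496.6, 418.9]), array([43.5, 13.1]), 2.8) z 0.0474 hue [ 63. 120.  66.]
fin (array([ 415.9, -245.2]), array([43.8, 12.5]), -44.7) z 0.0474 hue [ 23. 236. 153.]
shift cm [29.59 -3.61 -0.11]  turn [ 1.00e-03  1.00e-03 -1.59e+00]  shift if turn first [ 3.04 29.66 -0.11] j6 0.13
shift cm [29.59 -3.61 -0.11]  turn [ 1.000e-03 -1.000e-03  1.552e+00]  shift if turn first [ -3.04 -29.66  -0.11] j6 0.13
```

Blue is seated (fin top 2 mm above its bench reading). Green next.

```bash
python3 -m creep '4.2 -.5 0 0 0 0 5;4.2 -.5 0 0 0 0 5;4.2 -.5 0 0 0 0 5;4.2 -.5 0 0 0 0 5;4.2 -.5 0 0 0 0 5;4.2 -.5 0 0 0 0 5;4.4 -.6 0 0 0 0 5;0 0 0 0 0 -.1445 5;0 0 0 0 0 -.1445 5;0 0 0 0 0 -.1445 5;0 0 0 0 0 -.1445 5;0 0 0 0 0 -.1445 5;0 0 0 0 0 -.1445 5;0 0 0 0 0 -.1445 5;0 0 0 0 0 -.1445 5;0 0 0 0 0 -.1445 5;0 0 0 0 0 -.1445 5;0 0 0 0 0 -.1445 5;0 0 0 0 0 0 5'; python3 look.py wrist; python3 look.py top;  python3 -c "
from h import *
go((.497,.4197,.015),95.5)"
```

```text
time_s: 9.25
tool_pos: [0.4961, 0.4191, 0.1962]
tool_rot: [-0.001, -0.048, 0.999, -0.001]
wrist_force: [-0.6, -1.1, 1.0]
opening: 0.0504
grasp_force: 0.0
wrist t 9.3
fin (array([498.1, 420.9]), array([43.6, 11.7]), 5.6) z 0.0467 hue [52. 87. 91.]
top t 9.35
fin (array([556.7, 128.9]), array([41.8, 12.9]), -84.7) z 0.0489 hue [107. 133.  87.]
fin (array([497. , 417.9]), array([42.3, 13.3]), 2.2) z 0.0471 hue [ 62.  116.5  61. ]
fin (array([ 416. , -245.3]), array([44.3, 12.1]), -44.0) z 0.047 hue [ 23. 237. 142.]
fin (array([333.6, 244.9]), array([43.5, 12.3]), 66.5) z 0.047 hue [ 90. 195.  83.]
shift cm [-0.1   0.05 18.18]  turn [-0.001 -0.002 -0.004]  shift if turn first [-0.06  0.02 18.18] j6 -0.98
shift cm [-0.1   0.05 18.18]  turn [-3.000e-03  2.000e-03  3.137e+00]  shift if turn first [ 0.06 -0.02 18.18] j6 -0.98
```

```bash
python3 -m creep '-.14 .08 4 0 0 0 5;0 0 4 0 0 0 5;0 0 4 0 0 0 5;0 0 3 0 0 0 5;0 0 2 0 0 0 5;0 0 1 0 0 0 5;0 0 0 0 0 0 0;0 0 0 0 0 0 0;0 0 0 0 0 0 0;0 0 0 0 0 0 0;0 0 0 0 0 0 0;0 0 0 0 0 0 0;0 0 0 0 0 0 0' 40;  python3 -m creep '0 0 -3 0 0 0 0;0 0 -4 0 0 0 0;0 0 -4 0 0 0 0;-.3 -4 0 0 0 0 0;-.3 -4.2 0 0 0 0 0;-.3 -4.2 0 0 0 0 0;-.3 -4.2 0 0 0 0 0;-.3 -4.2 0 0 0 0 0;-.3 -4.2 0 0 0 0 0;-.3 -4 0 0 0 0 0;-.3 -4 0 0 0 0 0;-.5 -4 0 0 0 0 0;0 0 0 0 0 0 0;0 0 0 0 0 0 0';python3 - <<'E'
from h import *
p,d,c=cap("wrist");cv2.imwrite("pics/w3.png",p[:,:,::-1]);W=cloud(d,c);H=hsv(p)
s,t,R=cur();th=np.deg2rad(4.4)
m=(H[...,1]>120)&((H[...,0]<12)|(H[...,0]>172))&(W[...,2]>t[2]-.03)&(W[...,2]<t[2]+.01)
D=W-t;X=(D[...,0]*np.cos(th)+D[...,1]*np.sin(th))*1000;Y=(-D[...,0]*np.sin(th)+D[...,1]*np.cos(th))*1000
q=np.stack([X[m],Y[m]],1);print(m.sum(),"base rel TCP tray axes x",np.percentile(q[:,0],[.5,99.5]),"y",np.percentile(q[:,1],[.5,99.5]))
nests(W,d,(.5456,.0104),th)
go((.5621,.0544,.0184),95.5)
E
```

```text
time_s: 10.65
tool_pos: [0.499, 0.4215, 0.0198]
tool_rot: [0.001, -0.048, 0.999, 0.001]
wrist_force: [-0.8, -0.8, 7.3]
opening: 0.0113
grasp_force: 40.9
time_s: 12.05
tool_pos: [0.5625, 0.0544, 0.1285]
tool_rot: [-0.0, -0.047, 0.999, 0.0]
wrist_force: [0.2, 0.2, -1.8]
opening: 0.0115
grasp_force: 39.9
8294 base rel TCP tray axes x [-33.2095665  14.5406589] y [-32.19320369  31.15707419]
nest tray [ 19.7 -28.5] [79.3 48.4] 6549
nest tray [  19.6 -100.7] [65.2 64.7] 7269
nest tray [ 4.  42.5] [37.2 71. ] 2699
nest tray [  9.8 118.7] [43.4 64.4] 786
shift cm [ 0.03 -0.09 11.01]  turn [ 0.    -0.    -0.001]  shift if turn first [ 0.03 -0.09 11.01] j6 -1.59
shift cm [ 0.03 -0.09 11.01]  turn [-0.   -0.    3.14]  shift if turn first [-0.03  0.09 11.01] j6 -1.59
```

```bash
python3 -m creep '.03 .04 3 0 0 0 0;0 0 3.5 0 0 0 0;0 0 2 0 0 0 0;0 0 0 0 0 0 0;0 0 .5 0 0 0 0;0 0 .5 0 0 0 0;0 0 .5 0 0 0 0;0 0 .4 0 0 0 0;0 0 .2 0 0 0 0;0 0 0 0 0 0 0;0 0 0 0 0 0 0'; python3 -c "
from h import *
go((.5622,.0548,.0218),95.5)"
```

```text
time_s: 13.2
tool_pos: [0.5623, 0.0557, 0.0225]
tool_rot: [0.0, -0.048, 0.999, -0.0]
wrist_force: [-1.1, 0.3, -1.4]
opening: 0.0115
grasp_force: 39.9
shift cm [ 0.01 -0.09  0.07]  turn [-0.  0. -0.]  shift if turn first [ 0.01 -0.09  0.07] j6 -1.59
shift cm [ 0.01 -0.09  0.07]  turn [0.    0.    3.141]  shift if turn first [-0.01  0.09  0.07] j6 -1.59
```

```bash
python3 -m creep '0 -.05 .05 0 0 0 0;0 0 0 0 0 0 3.5;0 0 0 0 0 0 3.5;0 0 0 0 0 0 3.5;0 0 -3 0 0 0 3.5;0 0 -4 0 0 0 4.5;2.2 -3.6 -3 0 0 0 5;2.2 -3.6 -3 0 0 0 5;2.2 -3.6 -3 0 0 0 5;2.2 -3.6 -1.5 0 0 0 5;2.2 -3.6 0 0 0 0 5;2.2 -3.6 0 0 0 0 5;2.1 -3.5 0 0 0 0 5;2.1 -3.4 0 0 0 .146 5;0 0 0 0 0 .146 5;0 0 0 0 0 .146 5;0 0 0 0 0 .146 5;0 0 0 0 0 .146 5;0 0 0 0 0 .146 5;0 0 0 0 0 0 5'; python3 look.py wrist; python3 look.py top;  python3 -c "
from h import *
go((.4162,-.2452,.018),45.2)"
```

```text
time_s: 15.2
tool_pos: [0.4181, -0.2412, 0.1939]
tool_rot: [0.0, 0.381, 0.925, -0.0]
wrist_force: [0.8, -0.8, -0.2]
opening: 0.0502
grasp_force: 0.0
wrist t 15.25
fin (array([ 416.4, -244.9]), array([43.8, 11.7]), -44.8) z 0.0466 hue [ 22. 190. 182.]
top t 15.3
fin (array([560.4,  55.1]), array([43.5, 11.9]), 5.6) z 0.0488 hue [ 58. 113.  68.]
fin (array([556.6, 128.9]), array([41.9, 12.7]), -85.8) z 0.0488 hue [107. 134.  95.]
fin (array([ 415.6, -244.8]), array([43.7, 12.4]), -45.2) z 0.0474 hue [ 24. 247. 154.]
fin (array([333.8, 245. ]), array([43.8, 11.7]), 66.9) z 0.0467 hue [ 90. 210.  89.]
shift cm [-0.14 -0.42 17.59]  turn [0.    0.    0.006]  shift if turn first [-0.15 -0.42 17.59] j6 -1.34
shift cm [-0.14 -0.42 17.59]  turn [-0.     0.    -3.136]  shift if turn first [ 0.15  0.42 17.59] j6 -1.34
```

```bash
python3 -m creep '-.12 -.4 4 0 0 0 5;0 0 4 0 0 0 5;0 0 4 0 0 0 5;0 0 3 0 0 0 5;0 0 2 0 0 0 5;0 0 .7 0 0 0 5;0 0 0 0 0 0 0;0 0 0 0 0 0 0;0 0 0 0 0 0 0;0 0 0 0 0 0 0;0 0 0 0 0 0 0;0 0 0 0 0 0 0;0 0 0 0 0 0 0' 40;  python3 -m creep '0 0 -3 0 0 0 0;0 0 -4 0 0 0 0;0 0 -4 0 0 0 0;.76 3.83 0 0 0 0 0;.76 3.83 0 0 0 0 0;.76 3.83 0 0 0 0 0;.76 3.83 0 0 0 0 0;.76 3.83 0 0 0 0 0;.76 3.83 0 0 0 0 0;.76 3.83 0 0 0 0 0;0 0 0 0 0 -.143 0;0 0 0 0 0 -.143 0;0 0 0 0 0 -.143 0;0 0 0 0 0 -.143 0;0 0 0 0 0 -.143 0;0 0 0 0 0 -.143 0;0 0 0 0 0 0 0;0 0 0 0 0 0 0';python3 - <<'E'
from h import *
p,d,c=cap("wrist");cv2.imwrite("pics/w4.png",p[:,:,::-1]);W=cloud(d,c);H=hsv(p)
s,t,R=cur();th=np.deg2rad(4.4)
m=(H[...,1]>120)&((H[...,0]<12)|(H[...,0]>172))&(W[...,2]>t[2]-.03)&(W[...,2]<t[2]+.01)
D=W-t;X=(D[...,0]*np.cos(th)+D[...,1]*np.sin(th))*1000;Y=(-D[...,0]*np.sin(th)+D[...,1]*np.cos(th))*1000
q=np.stack([X[m],Y[m]],1);print(m.sum(),"base rel TCP tray axes x",np.percentile(q[:,0],[.5,99.5]),"y",np.percentile(q[:,1],[.5,99.5]),"rect",rect(W[m][:,:2]))
nests(W,d,(.5456,.0104),th)
go((.5673,-.0167,.0184),94.4)
E
```

```text
time_s: 16.6
tool_pos: [0.4171, -0.2454, 0.0181]
tool_rot: [0.001, 0.38, 0.925, -0.0]
wrist_force: [0.1, 1.0, 7.5]
opening: 0.0113
grasp_force: 40.4
time_s: 18.4
tool_pos: [0.5669, -0.0169, 0.1271]
tool_rot: [0.0, -0.037, 0.999, -0.0]
wrist_force: [-0.2, -0.8, -1.8]
opening: 0.0117
grasp_force: 39.5
6802 base rel TCP tray axes x [-37.21551297   0.65275661] y [-20.90128854  22.04610761] rect (array([549.5, -17.7]), array([43.6, 40.2]), -86.0)
nest tray [ -8.3 -27.4] [23.3 49.3] 2102
nest tray [20.4 42.1] [70.2 64.2] 636
nest tray [  20.  -100.3] [64.6 64.8] 7339
nest tray [ 20.2 119. ] [64.4 64.5] 741
shift cm [-0.04  0.02 10.86]  turn [-0.     0.    -0.002]  shift if turn first [-0.04  0.02 10.86] j6 -1.7
shift cm [-0.04  0.02 10.86]  turn [0.    0.    3.139]  shift if turn first [ 0.04 -0.02 10.86] j6 -1.7
```

```bash
python3 -m creep '-.05 0 3 0 0 0 0;0 0 3.5 0 0 0 0;0 0 2 0 0 0 0;0 0 0 0 0 0 0;0 0 .5 0 0 0 0;0 0 .5 0 0 0 0;0 0 .5 0 0 0 0;0 0 .4 0 0 0 0;0 0 .25 0 0 0 0;0 0 0 0 0 0 0;0 0 0 0 0 0 0'; python3 -c "
from h import *
go((.5675,-.0168,.0201),94.4)
go((.7025,.0225,.25),93)"
```

```text
time_s: 19.55
tool_pos: [0.5676, -0.0169, 0.0205]
tool_rot: [0.0, -0.039, 0.999, 0.0]
wrist_force: [0.2, -0.3, -1.2]
opening: 0.0115
grasp_force: 39.6
shift cm [0.01 0.01 0.04]  turn [0.    0.    0.001]  shift if turn first [0.01 0.01 0.04] j6 -1.7
shift cm [0.01 0.01 0.04]  turn [-0.     0.    -3.141]  shift if turn first [-0.01 -0.01  0.04] j6 -1.7
shift cm [-13.76   2.88 -22.95]  turn [0.    0.    0.025]  shift if turn first [-13.68   3.23 -22.95] j6 -1.7
shift cm [-13.76   2.88 -22.95]  turn [-0.     0.    -3.116]  shift if turn first [ 13.68  -3.23 -22.95] j6 -1.7
```

```bash
python3 -m creep '0 0 0 0 0 0 3.5;0 0 0 0 0 0 3.5;0 0 0 0 0 0 3.5;0 0 -3 0 0 0 3.5;0 0 -4 0 0 0 4.5;0 0 -4 0 0 0 5;-2.8 .6 -4 0 0 0 6;-2.8 .6 -3.5 0 0 0 6;-2.8 .6 0 0 0 0 6;-2.8 .6 0 0 0 0 6;-2.6 .5 0 0 0 .02 6;0 0 0 0 0 0 6;0 0 0 0 0 0 6'; python3 look.py top; python3 - <<'E'
from h import *
for n in("wrist","top"):
    p,d,c=cap(n);W=cloud(d,c);
    if n=="wrist": cv2.imwrite("pics/w5.png",p[:,:,::-1])
    R_=(W[...,0]>.66)&(W[...,0]<.74)&(abs(W[...,1]-.02)<.15)&(d>0)
    for nm,a,b in(("leg",.0385,.05),("grip",.083,.1),("all",.015,.1)):
        m=R_&(W[...,2]>a)&(W[...,2]<b);print(n,nm,m.sum(),rect(W[m][:,:2]),np.round(np.median(W[m][:,2]),4))
go((.7025,.0225,.07),93)
E
```

```text
time_s: 20.85
tool_pos: [0.7024, 0.0229, 0.2048]
tool_rot: [-0.001, -0.029, 1.0, -0.0]
wrist_force: [-0.5, -0.0, -0.3]
opening: 0.0601
grasp_force: 0.0
top t 20.9
wrist leg 2192 (array([693.2,  22.8]), array([220.5,   9.5]), -87.0) 0.0438
wrist grip 933 (array([704.3,  23.4]), array([26. , 19.6]), -86.7) 0.0885
wrist all 4528 (array([701.3,  23.3]), array([220.5,  25.7]), -86.9) 0.0438
top leg 0 (array([0., 0.]), array([0., 0.]), 0.0) nan
top grip 0 (array([0., 0.]), array([0., 0.]), 0.0) nan
top all 0 (array([0., 0.]), array([0., 0.]), 0.0) nan
shift cm [-0.09  0.   13.52]  turn [-0.    -0.001  0.005]  shift if turn first [-0.07  0.   13.52] j6 -1.61
shift cm [-0.09  0.   13.52]  turn [ 2.000e-03 -0.000e+00 -3.136e+00]  shift if turn first [ 0.07 -0.   13.52] j6 -1.61
  return _methods._mean(a, axis=axis, dtype=dtype,
  ret = ret.dtype.type(ret / rcount)
```

View pics/w5.png

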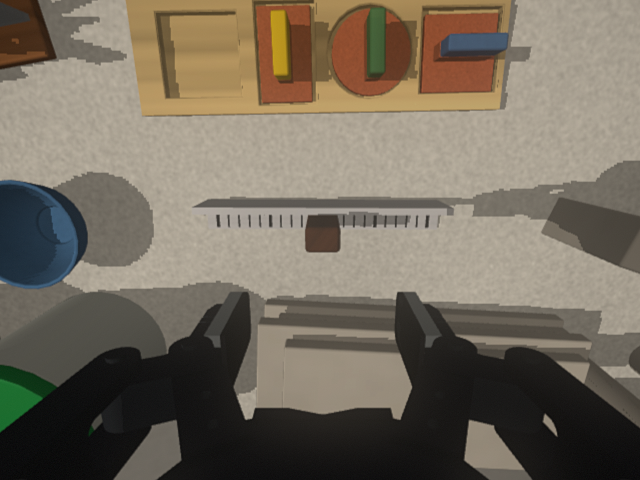

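The wrist view shows all three tiles in their nests, the far-left square nest empty, and the rule's grip block at (322,235) clear for grasping.

```bash
python3 -m creep '-.15 .04 4 0 0 0 6;0 0 4 0 0 0 6;0 0 4 0 0 0 6;0 0 2 0 0 0 6;0 0 1.1 0 0 0 6;0 0 0 0 0 0 0;0 0 0 0 0 0 0;0 0 0 0 0 0 0;0 0 0 0 0 0 0;0 0 0 0 0 0 0;0 0 0 0 0 0 0' 70;python3 -m creep '0 0 -2 0 0 0 0;0 0 -4 0 0 0 0;0 0 -4 0 0 0 0;0 0 0 0 0 0 0;0 0 0 0 0 0 0' ; python3 -c "
from h import *
go((.5085,.0076,.14),94.5)"
```

```text
time_s: 22.1
tool_pos: [0.7055, 0.0232, 0.0563]
tool_rot: [0.001, -0.029, 1.0, -0.0]
wrist_force: [-0.7, -0.7, 7.0]
opening: 0.0251
grasp_force: 69.5
time_s: 22.6
tool_pos: [0.7046, 0.0233, 0.1555]
tool_rot: [0.001, -0.029, 1.0, -0.0]
wrist_force: [-0.5, 0.5, -3.8]
opening: 0.0252
grasp_force: 69.2
shift cm [19.67 -0.43  1.51]  turn [-0.     0.002 -0.021]  shift if turn first [19.67 -0.02  1.55] j6 -1.61
shift cm [19.67 -0.43  1.51]  turn [3.000e-03 0.000e+00 3.121e+00]  shift if turn first [-19.67   0.02   1.55] j6 -1.61
```

```bash
python3 -m creep '3.9 -.09 0 0 0 0 0;3.9 -.09 0 0 0 0 0;3.9 -.09 0 0 0 0 0;3.9 -.09 0 0 0 0 0;3.9 -.07 0 0 0 -.018 0;0 0 2 0 0 0 0;0 0 1.5 0 0 0 0;0 0 0 0 0 0 0;0 0 0 0 0 0 0' ; cat > rl.py <<'E'
from h import *
s,t,R=cur();th=np.deg2rad(4.4)
print("tcp",np.round(t,4),"yang",np.round(np.rad2deg(np.arctan2(*R.as_matrix()[[1,0],1])),2))
for n in("wrist","top"):
    p,d,c=cap(n);W=cloud(d,c);print(n)
    X=(W[...,0]-.5456)*np.cos(th)+(W[...,1]-.0104)*np.sin(th);Y=-(W[...,0]-.5456)*np.sin(th)+(W[...,1]-.0104)*np.cos(th)
    B=(abs(Y)<.17)&(d>0)
    zl=t[2]-.0563+.045
    for nm,m in(("fence",B&(abs(W[...,2]-.0565)<.0035)&(X<-.0535)&(X>-.069)),("leg",B&(abs(W[...,2]-zl)<.004)&(X>-.0575)&(X<-.025)),("grip",B&(abs(W[...,2]-zl-.045)<.006)&(X>-.06)&(X<-.015))):
        if m.sum()>20:
            c_,s_,a=rect(np.stack([X[m],Y[m]],1));print(nm,m.sum(),c_,s_,"ang",a,"y-ext",np.round(1000*np.percentile(Y[m],[.5,99.5]),1),"z",np.round(np.median(W[m][:,2]),4))
    cv2.imwrite(f"pics/rl_{n}_{s['time_s']:.1f}.png",p[:,:,::-1])
E
python3 rl.py; ls pics
```

```text
time_s: 23.5
tool_pos: [0.509, 0.0077, 0.1184]
tool_rot: [-0.001, -0.038, 0.999, 0.0]
wrist_force: [-0.1, 0.3, -3.0]
opening: 0.0252
grasp_force: 69.0
tcp [0.509  0.0077 0.1184] yang 94.34
wrist
fence 7672 [-60.6   1. ] [310.9   8.3] ang 89.9 y-ext [-152.9  154. ] z 0.0558
leg 7511 [-49.3   0.7] [221.1   9.4] ang 89.8 y-ext [-108.   109.7] z 0.106
grip 5807 [-36.7   0.9] [57.9 23.8] ang -89.8 y-ext [-22.2  23.6] z 0.1509
top
fence 141 [-61.3   0.2] [308.6   8.5] ang 89.9 y-ext [-154.   154.5] z 0.0564
rl_top_23.5.png
rl_wrist_23.5.png
side0.npz
side0.png
top0.npz
top0.png
topz.png
w1.png
w2.npz
w2.png
w3.png
w4.png
w5.png
```

```bash
python3 -m creep '0 0 2 0 0 0 0;0 0 2 0 0 0 0;0 0 .4 0 0 0 0;0 0 .2 0 0 0 0;0 0 .2 0 0 0 0;0 0 0 0 0 0 0;0 0 0 0 0 0 0';python3 -m creep '.1 0 0 0 0 0 0;.1 0 0 0 0 0 0;.1 0 0 0 0 0 0;0 0 0 0 0 0 0;0 0 0 0 0 0 0'; python3 rl.py
```

```text
time_s: 24.3
tool_pos: [0.5103, 0.0077, 0.072]
tool_rot: [0.001, -0.038, 0.999, -0.0]
wrist_force: [-0.3, 0.1, -2.3]
opening: 0.0251
grasp_force: 68.9
time_s: 24.8
tool_pos: [0.5069, 0.0075, 0.0714]
tool_rot: [0.0, -0.038, 0.999, -0.0]
wrist_force: [0.3, -0.1, -2.6]
opening: 0.0253
grasp_force: 68.9
tcp [0.5069 0.0075 0.0714] yang 94.34
wrist
fence 15832 [-59.1  -0.6] [289.3  11.6] ang 89.9 y-ext [-142.2  140.9] z 0.0559
leg 7976 [-52.   -0.5] [284.3  11. ] ang 90.0 y-ext [-118.3  119.7] z 0.0589
grip 5817 [-38.9   0.8] [57.4 24.1] ang 89.9 y-ext [-22.   23.8] z 0.1039
top
fence 164 [-60.2   0.1] [308.9  11. ] ang 90.0 y-ext [-154.1  154.5] z 0.0565
```

```bash
python3 -m creep '0 0 .15 0 0 0 0;0 0 .15 0 0 0 0;0 0 0 0 0 0 0;0 0 0 0 0 0 0';python3 -m creep '.1 0 0 0 0 0 0;0 0 0 0 0 0 0;0 0 0 0 0 0 0'
```

```text
time_s: 25.3
tool_pos: [0.5069, 0.0075, 0.0683]
tool_rot: [-0.0, -0.038, 0.999, -0.0]
wrist_force: [1.0, 0.6, -1.9]
opening: 0.025
grasp_force: 69.2
time_s: 25.6
tool_pos: [0.5061, 0.0074, 0.0684]
tool_rot: [0.0, -0.038, 0.999, -0.0]
wrist_force: [0.5, -0.7, -2.9]
opening: 0.0252
grasp_force: 68.9
```

```bash
python3 -m creep '.1 0 0 0 0 0 0;0 0 0 0 0 0 0;0 0 0 0 0 0 0'
```

```text
time_s: 25.9
tool_pos: [0.5059, 0.0074, 0.0685]
tool_rot: [0.001, -0.038, 0.999, -0.0]
wrist_force: [5.3, 1.0, -5.1]
opening: 0.0252
grasp_force: 68.9
```

```bash
python3 -m creep '0 0 .1 0 0 0 0;0 0 .05 0 0 0 0;0 0 0 0 0 0 0;.1 0 0 0 0 0 0;0 0 0 0 0 0 0'
```

```text
time_s: 26.4
tool_pos: [0.506, 0.0073, 0.0682]
tool_rot: [0.002, -0.038, 0.999, -0.0]
wrist_force: [5.6, 2.0, 6.6]
opening: 0.0251
grasp_force: 70.4
```

```bash
python3 -m creep '.05 0 0 0 0 0 0;0 0 0 0 0 0 5;0 0 0 0 0 0 5;0 0 0 0 0 0 5;0 0 0 0 0 0 5;0 0 -3 0 0 0 5;0 0 -4 0 0 0 5;0 0 -4 0 0 0 5;0 0 -2 0 0 0 5;0 0 0 0 0 0 5'; python3 - <<'E'
from h import *
s,t,R=cur();th=np.deg2rad(4.4);print(t)
for n in("wrist","top"):
    p,d,c=cap(n);W=cloud(d,c);print(n);cv2.imwrite(f"pics/r_{n}.png",p[:,:,::-1]);tiles(W,d,hsv(p))
    X=(W[...,0]-.5456)*np.cos(th)+(W[...,1]-.0104)*np.sin(th);Y=-(W[...,0]-.5456)*np.sin(th)+(W[...,1]-.0104)*np.cos(th)
    B=(d>0)&(abs(W[...,2]-.0565)<.0035)&(X>-.071)&(X<-.04)
    for a in range(-150,150,20):
        m=B&(Y*1000>a)&(Y*1000<a+20)
        if m.sum()>3: print(a,np.round(np.percentile(X[m],[1,99])*1000,1),end="; ")
    m=(d>0)&(abs(W[...,2]-.101)<.006)&(X>-.07)&(X<-.01)&(abs(Y)<.03)
    if m.sum()>9: print("grip",rect(np.stack([X[m],Y[m]],1)),np.median(W[m][:,2]))
E
```

```text
time_s: 27.4
tool_pos: [0.5051, 0.0072, 0.1998]
tool_rot: [0.003, -0.038, 0.999, -0.0]
wrist_force: [0.7, 1.0, -0.2]
opening: 0.0498
grasp_force: 0.0
[0.50509266 0.00718869 0.19982045]
wrist
fin (array([566.9, -16.2]), array([43.6, 12.1]), 4.4) z 0.0486 hue [ 23. 204. 189.]
fin (array([561.3,  55.6]), array([43.7, 12.1]), 5.4) z 0.0486 hue [ 51. 103.  94.]
fin (array([557.4, 129. ]), array([44. , 12.2]), -84.7) z 0.0484 hue [106.  86. 113.]
-150 [-64.6 -56.7]; -130 [-64.6 -56.6]; -110 [-64.5 -50.2]; -90 [-64.4 -50.1]; -70 [-64.4 -50.1]; -50 [-64.3 -50.1]; -30 [-64.3 -49.9]; -10 [-64.2 -49.8]; 10 [-64.2 -49.7]; 30 [-64.1 -50. ]; 50 [-64.1 -49.9]; 70 [-64.  -49.8]; 90 [-64.  -49.7]; 110 [-64.  -52.2]; 130 [-64.  -56.2]; grip (array([-40.5,   0.5]), array([25.7, 19.4]), -89.4) 0.10056679959785729
top
fin (array([333.8, 244.9]), array([43.6, 12. ]), 66.9) z 0.0469 hue [ 90.  200.5  88. ]
-150 [-65.3 -57.7]; 110 [-64.9 -57.1]; 130 [-65.5 -57.2];
```

View pics/r_wrist.png

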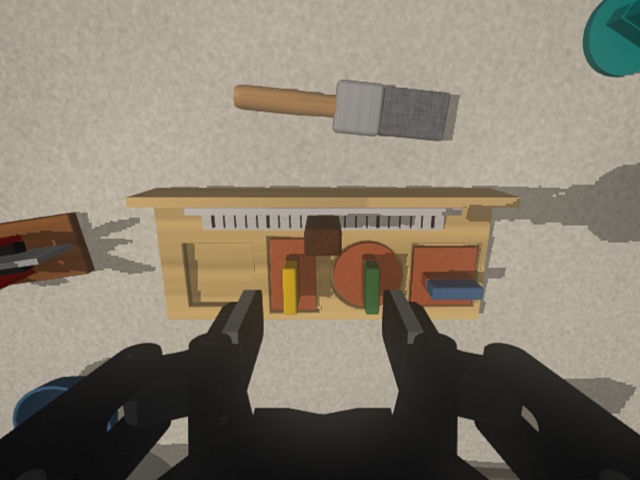

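The rule is flush: fence plus rule is about 14 mm thick all along, and it is centred. All tiles are seated. Now the clips, blue first, which goes to the far +y end.

```bash
python3 -m creep '-.55 -4.14 -.5 0 0 0 8;-.55 -4.14 -.5 0 0 0 8;-.55 -4.14 -.5 0 0 0 8;-.55 -4.14 -.5 0 0 0 8;-.55 -4.14 -.5 0 0 0 8;-.55 -4.14 -.5 0 0 0 8;-.55 -4.14 -.5 0 0 0 8;-.55 -4.14 -.5 0 0 0 8;-.5 -4.14 0 0 0 0 8;0 0 0 0 0 .143 8;0 0 0 0 0 .143 8;0 0 0 0 0 .143 8;0 0 0 0 0 .143 8;0 0 0 0 0 .143 8;0 0 0 0 0 .143 8;0 0 0 0 0 .143 8;0 0 0 0 0 .143 8;0 0 0 0 0 .143 8;0 0 0 0 0 .143 8'; cat > clips.py <<'E'
from h import *
s,t,R=cur();print(t)
for n in("wrist","top"):
    p,d,c=cap(n);W=cloud(d,c);H=hsv(p);print(n);cv2.imwrite(f"pics/c_{n}_{s['time_s']:.0f}.png",p[:,:,::-1])
    for nm,hm in(("red",(H[...,0]<8)|(H[...,0]>172)),("blue",(H[...,0]>100)&(H[...,0]<130))):
        m=(d>0)&hm&(H[...,1]>90)&(W[...,2]>.112)&(W[...,2]<.13)&(W[...,0]<.7)&(W[...,0]>.4)&(W[...,1]>-.45)&(W[...,1]<.2)
        if m.sum()>9: print(nm,m.sum(),rect(W[m][:,:2]),W[m][:,2].max())
E
python3 clips.py; python3 look.py top; python3 -c "
from h import *
go((.5823,-.3605,.083),12.4)"
```

```text
time_s: 29.4
tool_pos: [0.5794, -0.36, 0.2339]
tool_rot: [-0.002, 0.629, 0.777, -0.0]
wrist_force: [-0.9, 0.4, 0.5]
opening: 0.0798
grasp_force: 0.0
[ 0.57940396 -0.36001688  0.2339272 ]
wrist
red 806 (array([ 562.8, -273.5]), array([54.9, 26.8]), 12.8) 0.11812813899270293
blue 537 (array([ 582.8, -360.7]), array([54.4, 26.8]), 12.5) 0.11750243188759546
top
red 74 (array([ 561.9, -273.6]), array([53.5, 27.8]), 12.3) 0.12155805833930487
blue 70 (array([ 581.8, -360.6]), array([54. , 26.8]), 12.6) 0.1203108542032835
top t 29.55
fin (array([565.6, -17.1]), array([43.6, 11.5]), 1.2) z 0.0491 hue [ 23. 222.  98.]
fin (array([560. ,  55.2]), array([43. , 11.8]), 5.3) z 0.0493 hue [ 60. 115.  69.]
fin (array([557.2, 129. ]), array([41.9, 13.3]), -86.1) z 0.0491 hue [108. 116.  61.]
fin (array([333.7, 245.2]), array([44.1, 11.9]), 66.8) z 0.0475 hue [ 90. 209.  92.]
shift cm [-0.13  0.29 15.15]  turn [-0.002 -0.002  0.003]  shift if turn first [-0.09  0.25 15.16] j6 -0.79
shift cm [-0.13  0.29 15.15]  turn [ 0.004 -0.004 -3.138]  shift if turn first [ 0.09 -0.25 15.16] j6 -0.79
```

```bash
python3 -m creep '-.11 .28 0 0 0 0 8;0 0 4 0 0 0 8;0 0 4 0 0 0 8;0 0 4 0 0 0 8;0 0 2 0 0 0 8;0 0 1.1 0 0 0 8;0 0 0 0 0 0 8;0 0 0 0 0 0 0;0 0 0 0 0 0 0;0 0 0 0 0 0 0;0 0 0 0 0 0 0;0 0 0 0 0 0 0;0 0 0 0 0 0 0;0 0 0 0 0 0 0;0 0 0 0 0 0 0' 40
```

```text
time_s: 31.05
tool_pos: [0.585, -0.3629, 0.0904]
tool_rot: [0.003, 0.626, 0.78, -0.0]
wrist_force: [-4.5, -0.9, 15.9]
opening: 0.0269
grasp_force: 40.4
```

```bash
python3 -m creep '0 0 -.5 0 0 0 0;0 0 -1.5 0 0 0 0;0 0 -3 0 0 0 0;0 0 -3 0 0 0 0;0 0 -3 0 0 0 0;0 0 0 0 0 0 0;0 0 0 0 0 0 0'; python3 clips.py; python3 - <<'E'
from h import *
p,d,c=cap("side");cv2.imwrite("pics/s1.png",cv2.resize(p[230:430,200:400,::-1],(600,600),interpolation=cv2.INTER_CUBIC))
th=np.deg2rad(4.4)
for n,x,y in(("R",-58,-80),("B",-58,80)): print(n,np.round([545.6+x*np.cos(th)-y*np.sin(th),10.4+x*np.sin(th)+y*np.cos(th)],1))
go((.4816,.0857,.16),4.4)
E
```

```text
time_s: 31.75
tool_pos: [0.5838, -0.3612, 0.1975]
tool_rot: [0.001, 0.626, 0.779, 0.0]
wrist_force: [0.0, 0.2, -0.9]
opening: 0.0267
grasp_force: 40.1
[ 0.58380824 -0.36122579  0.19747131]
wrist
red 1101 (array([ 562.8, -273.4]), array([54.6, 27.1]), 12.9) 0.11770248980268688
top
red 62 (array([ 561.5, -273.7]), array([52.9, 26.4]), 12.0) 0.12067635606749606
R [493.9 -73.8]
B [481.6  85.7]
shift cm [45.74 -0.27  3.53]  turn [-0.002 -0.002  0.14 ]  shift if turn first [45.26 -6.64  3.45] j6 -0.79
shift cm [45.74 -0.27  3.53]  turn [ 2.000e-03 -3.000e-03 -3.002e+00]  shift if turn first [-45.26   6.64   3.45] j6 -0.79
```

View pics/s1.png

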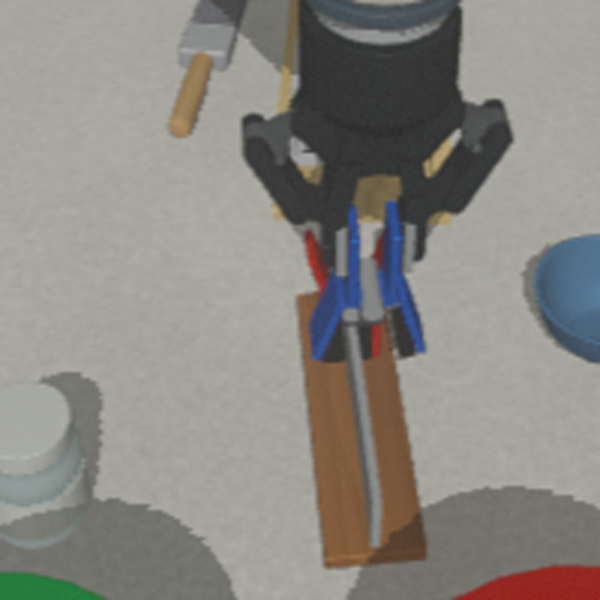

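The side crop shows the blue clip held upright and symmetric with its handles parallel and jaws open. I'll raise it over the red clip and carry it to the fence.

```bash
python3 -m creep '0 0 -4 0 0 0 0;4.57 -.03 0 0 0 0 0;4.57 -.03 0 0 0 0 0;4.57 -.03 0 0 0 0 0;4.57 -.03 0 0 0 0 0;4.57 -.03 0 0 0 0 0;4.57 -.03 0 0 0 0 0;4.57 -.03 0 0 0 0 0;4.57 -.03 0 0 0 0 0;4.57 -.03 0 0 0 0 0;4.57 0 0 0 0 .14 0;0 0 3 0 0 0 0;0 0 3 0 0 0 0;0 0 1 0 0 0 0;0 0 0 0 0 0 0;0 0 0 0 0 0 0'; python3 - <<'E'
from h import *
go((.482,.0857,.0904),4.4);th=np.deg2rad(4.4)
p,d,c=cap("wrist");W=cloud(d,c);cv2.imwrite("pics/w6.png",p[:,:,::-1]);H=hsv(p)
s,t,R=cur()
X=(W[...,0]-.5456)*np.cos(th)+(W[...,1]-.0104)*np.sin(th);Y=-(W[...,0]-.5456)*np.sin(th)+(W[...,1]-.0104)*np.cos(th)
B=(d>0)&(abs(W[...,2]-.0565)<.0035)&(X>-.071)&(X<-.04)
for a in range(50,140,10):
    m=B&(Y*1000>a)&(Y*1000<a+10)
    if m.sum()>3: print(a,np.round(np.percentile(X[m],[1,99])*1000,1),end="; ")
D=t-[.5456,.0104,0];print("TCP tray",D[0]*np.cos(th)+D[1]*np.sin(th),-D[0]*np.sin(th)+D[1]*np.cos(th))
m=(H[...,0]>100)&(H[...,0]<130)&(H[...,1]>90)&(W[...,2]>.1);q=np.stack([X[m],Y[m]],1);print("clip blue",rect(q),W[m][:,2].min(),W[m][:,2].max())
E
```

```text
time_s: 33.5
tool_pos: [0.4836, 0.0821, 0.1662]
tool_rot: [-0.0, 0.677, 0.736, -0.0]
wrist_force: [0.8, 0.0, -1.6]
opening: 0.0263
grasp_force: 40.0
shift cm [ 0.38 -0.13  7.58]  turn [-0.    -0.     0.007]  shift if turn first [ 0.38 -0.13  7.58] j6 0.06
shift cm [ 0.38 -0.13  7.58]  turn [ 0.    -0.    -3.135]  shift if turn first [-0.38  0.13  7.58] j6 0.06
70 [-64.1 -50.4]; 80 [-64.  -50.5]; 90 [-64.  -49.9]; 100 [-64.  -50.1]; 110 [-64.  -51.4]; 120 [-63.9 -56.4]; 130 [-63.9 -56.5]; TCP tray -0.05588874009803246 0.07617530308052028
clip blue (array([-57.3, 105.1]), array([81.4, 61. ]), 89.9) 0.10475297033856351 0.3075360244485832
```

View pics/w6.png

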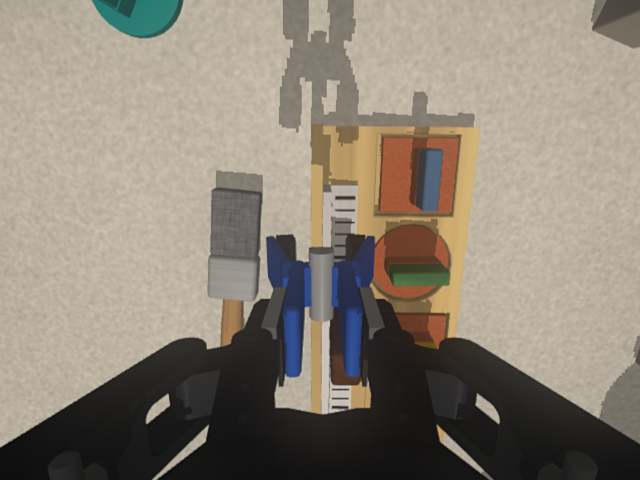

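The wrist view shows the blue clip straddling the fence and rule line (fence edge columns 311–330), nearly centred.

```bash
python3 -m creep '.38 -.14 0 0 0 .006 0;0 0 2 0 0 0 0;0 0 2 0 0 0 0;0 0 1.5 0 0 0 0;0 0 .8 0 0 0 0;0 0 .5 0 0 0 0;0 0 .4 0 0 0 0;0 0 0 0 0 0 0;0 0 0 0 0 0 0'
```

```text
time_s: 34.45
tool_pos: [0.4819, 0.086, 0.0943]
tool_rot: [0.0, 0.679, 0.734, 0.0]
wrist_force: [0.4, 0.4, 0.4]
opening: 0.0266
grasp_force: 40.1
```

```bash
python3 -m creep '0 0 .2 0 0 0 0;0 0 .15 0 0 0 0;0 0 0 0 0 0 0'; python3 -m creep '0 0 .1 0 0 0 0;0 0 .1 0 0 0 0;0 0 0 0 0 0 0'
```

```text
time_s: 34.75
tool_pos: [0.4818, 0.086, 0.0906]
tool_rot: [0.0, 0.679, 0.734, 0.0]
wrist_force: [0.3, -0.3, 2.5]
opening: 0.0265
grasp_force: 40.5
time_s: 35.05
tool_pos: [0.4819, 0.0862, 0.0903]
tool_rot: [0.0, 0.679, 0.734, 0.0]
wrist_force: [-7.0, 0.1, 26.6]
opening: 0.0268
grasp_force: 43.7
```

```bash
python3 -m creep '0 0 -.1 0 0 0 3.5;0 0 0 0 0 0 4.2;0 0 0 0 0 0 5;0 0 0 0 0 0 6;0 0 0 0 0 0 8;0 0 0 0 0 0 8;0 0 0 0 0 0 8;0 0 -1 0 0 0 8;0 0 -4 0 0 0 8;0 0 -4 0 0 0 8;0 0 -4 0 0 0 8;0 0 -3 0 0 0 8;0 0 0 0 0 0 8'; python3 clips.py; python3 look.py wrist; python3 - <<'E'
from h import *
p,d,c=cap("side");cv2.imwrite("pics/s2.png",cv2.resize(p[180:380,220:420,::-1],(600,600),interpolation=cv2.INTER_CUBIC))
go((.5623,-.2735,.25),12.6)
E
```

```text
time_s: 36.35
tool_pos: [0.4841, 0.0864, 0.2545]
tool_rot: [0.003, 0.679, 0.734, 0.004]
wrist_force: [0.1, -0.1, 0.4]
opening: 0.0801
grasp_force: 0.0
[0.48407496 0.08639643 0.25445526]
wrist
blue 581 (array([481.7,  88.3]), array([46.1, 26.6]), 4.4) 0.12456015581949352
top
red 68 (array([ 561.6, -272.9]), array([53.8, 27. ]), 13.8) 0.11908023479412648
wrist t 36.5
fin (array([557.6, 129.1]), array([43.5, 12.8]), -86.5) z 0.0486 hue [106.  80. 104.]
fin (array([561.5,  55.7]), array([44., 12.]), 5.4) z 0.0486 hue [ 49. 100.  89.]
fin (array([567.1, -16. ]), array([44. , 12.8]), 4.4) z 0.0484 hue [ 23. 202. 171.]
shift cm [-36.46   5.34  -0.14]  turn [-0.002  0.    -0.142]  shift if turn first [-36.85   0.13  -0.14] j6 0.07
shift cm [-36.46   5.34  -0.14]  turn [0.e+00 2.e-03 3.e+00]  shift if turn first [36.85 -0.13 -0.14] j6 0.07
```

View pics/s2.png

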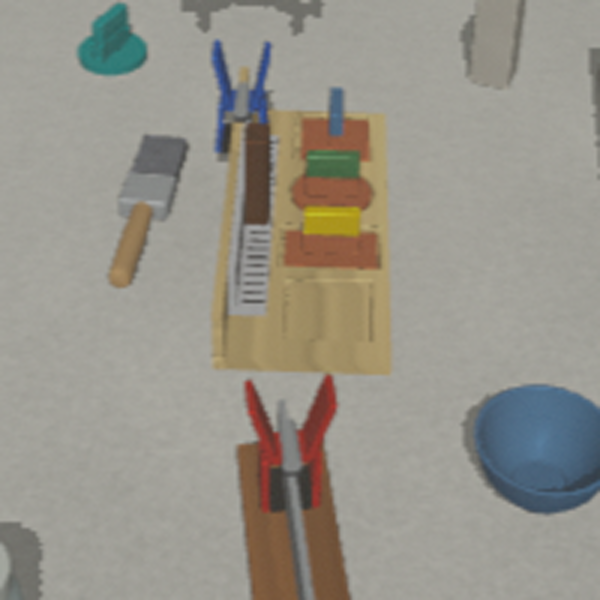

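Blue clip is on, upright and pinching both parts. I'll check its depth via the spine-top height (expect about 75 mm), then move to red.

```bash
cat > spine.py <<'E'
from h import *
import sys
cx,cy,a=[float(v) for v in sys.argv[1:4]];a=np.deg2rad(a)
for n in sys.argv[4:]:
    p,d,c=cap(n);W=cloud(d,c)
    dx,dy=W[...,0]-cx,W[...,1]-cy;u=dx*np.cos(a)+dy*np.sin(a);v=-dx*np.sin(a)+dy*np.cos(a)
    m=(d>0)&(abs(u)<.004)&(abs(v)<.016)&(W[...,2]>.05)&(W[...,2]<.14);z=W[m][:,2]*1000;print(n,m.sum(),"spine z pct",np.round(np.percentile(z,[5,25,50,75,95]),1) if len(z) else'')
    m=(d>0)&(abs(u)<.032)&(abs(v)<.014)&(W[...,2]>.085);z=W[m][:,2]*1000;print("handle top",np.round(np.percentile(z,[50,90,98,100]),1) if len(z) else'', "u",np.round([u[m].min(),u[m].max()],4) if len(z) else '')
E
python3 spine.py .4817 .0883 4.4 wrist
python3 -m creep '-4 .6 0 0 0 0 8;-4 .6 0 0 0 0 8;-4 .6 0 0 0 0 8;-4.1 .6 0 0 0 0 8;-4.1 .6 0 0 0 0 8;-4.1 .6 0 0 0 0 8;-4.1 .6 0 0 0 0 8;-4 .6 0 0 0 0 8;-4.1 .54 0 0 0 -.142 8;0 0 0 0 0 0 8;0 0 0 0 0 0 8'; python3 clips.py; python3 spine.py .5623 -.2735 12.6 wrist; python3 spine.py .4817 .0883 4.4 top; python3 look.py top;python3 -c "
from h import *
go((.5623,-.2735,.083),12.6)"
```

```text
wrist 339 spine z pct [76.3 77.6 78.2 78.7 79.6]
handle top [329.6 337.3 339.  342.8] u [-0.032  0.032]
time_s: 37.7
tool_pos: [0.5623, -0.2741, 0.2474]
tool_rot: [-0.002, 0.626, 0.78, -0.0]
wrist_force: [-1.0, 0.1, -0.4]
opening: 0.0798
grasp_force: 0.0
[ 0.56231991 -0.274092    0.24742856]
wrist
red 559 (array([ 562.7, -273.1]), array([54.4, 26.9]), 12.9) 0.11785585471267059
top
red 68 (array([ 561.8, -273. ]), array([53.6, 26.5]), 13.0) 0.11921952877794205
blue 85 (array([480.2,  86.9]), array([45.4, 25.9]), 4.1) 0.12741300961392282
wrist 321 spine z pct [72.  72.9 73.4 73.9 74.7]
handle top [328.9 336.7 338.4 340.1] u [-0.032  0.032]
top 53 spine z pct [76.5 78.3 79.5 80.5 81.8]
handle top [116.  124.4 126.4 128.5] u [-0.0245  0.0228]
top t 37.95
fin (array([565.8, -17.1]), array([42.7, 11.8]), 1.0) z 0.0493 hue [ 23. 221.  98.]
fin (array([560.1,  55.1]), array([42.6, 11.9]), 5.7) z 0.0491 hue [ 60. 115.  68.]
fin (array([556.7, 128.9]), array([41.5, 12.6]), -86.5) z 0.0492 hue [108. 118.  62.]
fin (array([333.7, 245. ]), array([43.6, 12.2]), 66.4) z 0.0472 hue [ 90. 206.  91.]
shift cm [-0.09 -0.09 16.62]  turn [-0.    -0.     0.001]  shift if turn first [-0.08 -0.09 16.62] j6 -0.69
shift cm [-0.09 -0.09 16.62]  turn [ 1.000e-03 -1.000e-03 -3.141e+00]  shift if turn first [ 0.08  0.09 16.62] j6 -0.69
```

The blue clip sits about 5 mm high: its spine top reads 78 mm against 73 mm for the seated red clip. Opening the fingers dragged it up. I'll place red with a downward follow during release, then redo blue.

```bash
python3 -m creep '-.09 -.09 0 0 0 0 8;0 0 4 0 0 0 8;0 0 4 0 0 0 8;0 0 4 0 0 0 8;0 0 3 0 0 0 8;0 0 1.2 0 0 0 8;0 0 0 0 0 0 8;0 0 0 0 0 0 8'; python3 -c "
from h import *
go((.5623,-.2733,.085),12.6)"
```

```text
time_s: 38.75
tool_pos: [0.5634, -0.2751, 0.0887]
tool_rot: [0.001, 0.625, 0.781, 0.0]
wrist_force: [0.1, -0.8, -0.1]
opening: 0.0801
grasp_force: 0.0
shift cm [ 0.2  -0.07  0.37]  turn [0.001 0.001 0.   ]  shift if turn first [ 0.2  -0.07  0.37] j6 -0.69
shift cm [ 0.2  -0.07  0.37]  turn [-2.000e-03  2.000e-03 -3.141e+00]  shift if turn first [-0.2   0.07  0.37] j6 -0.69
```

```bash
python3 -m creep '.2 -.07 .2 0 0 0 8;0 0 0 0 0 0 8;0 0 0 0 0 0 0;0 0 0 0 0 0 0;0 0 0 0 0 0 0;0 0 0 0 0 0 0;0 0 0 0 0 0 0;0 0 0 0 0 0 0;0 0 0 0 0 0 0' 40; python3 -m creep '0 0 -.5 0 0 0 0;0 0 -1.5 0 0 0 0;0 0 -3 0 0 0 0;0 0 -3 0 0 0 0;0 0 -1 0 0 0 0;0 0 0 0 0 0 0;0 0 0 0 0 0 0'; python3 -c "
from h import *
go((.4942,-.0738,.16),4.4)"
```

```text
time_s: 39.65
tool_pos: [0.5627, -0.274, 0.0878]
tool_rot: [0.002, 0.625, 0.78, 0.0]
wrist_force: [-3.1, 1.1, 15.4]
opening: 0.0269
grasp_force: 38.8
time_s: 40.35
tool_pos: [0.5607, -0.2727, 0.1745]
tool_rot: [-0.001, 0.625, 0.78, -0.0]
wrist_force: [-0.4, -0.0, -1.6]
opening: 0.0266
grasp_force: 40.1
shift cm [20.86 -2.15  1.47]  turn [-0.001 -0.001  0.143]  shift if turn first [20.34 -5.11  1.45] j6 -0.69
shift cm [20.86 -2.15  1.47]  turn [ 1.000e-03 -2.000e-03 -2.998e+00]  shift if turn first [-20.34   5.11   1.45] j6 -0.69
```

```bash
python3 -m creep '4.2 -.43 0 0 0 0 0;4.2 -.43 0 0 0 0 0;4.2 -.43 0 0 0 0 0;4.2 -.43 0 0 0 0 0;4.06 -.43 0 0 0 .143 0;0 0 1 0 0 0 0;0 0 0 0 0 0 0;0 0 0 0 0 0 0'; python3 - <<'E'
from h import *
go((.4942,-.0738,.0878),4.4);th=np.deg2rad(4.4)
p,d,c=cap("wrist");W=cloud(d,c);cv2.imwrite("pics/w7.png",p[:,:,::-1])
s,t,R=cur()
X=(W[...,0]-.5456)*np.cos(th)+(W[...,1]-.0104)*np.sin(th);Y=-(W[...,0]-.5456)*np.sin(th)+(W[...,1]-.0104)*np.cos(th)
B=(d>0)&(abs(W[...,2]-.0565)<.0035)&(X>-.071)&(X<-.04)
for a in range(-110,20,10):
    m=B&(Y*1000>a)&(Y*1000<a+10)
    if m.sum()>3: print(a,np.round(np.percentile(X[m],[1,99])*1000,1),end="; ")
D=t-[.5456,.0104,0];print("TCP tray",D[0]*np.cos(th)+D[1]*np.sin(th),-D[0]*np.sin(th)+D[1]*np.cos(th))
E
```

```text
time_s: 41.15
tool_pos: [0.4948, -0.0747, 0.1644]
tool_rot: [-0.001, 0.679, 0.734, -0.001]
wrist_force: [0.3, -0.3, -1.2]
opening: 0.0266
grasp_force: 40.1
shift cm [ 0.09 -0.04  7.66]  turn [-0.002 -0.     0.001]  shift if turn first [ 0.09 -0.05  7.66] j6 -0.25
shift cm [ 0.09 -0.04  7.66]  turn [ 0.00e+00 -2.00e-03 -3.14e+00]  shift if turn first [-0.09  0.05  7.66] j6 -0.25
-90 [-64.4 -50.8]; -80 [-64.3 -50.2]; -70 [-64.3 -50.3]; -60 [-64.2 -50.3]; -50 [-64.1 -50.4]; -40 [-64.1 -50.5]; -30 [-64.  -50.6]; -20 [-63.9 -50.6]; -10 [-63.8 -50.1]; 0 [-63.8 -50.2]; 10 [-64.3 -50.2]; TCP tray -0.05686059466147447 -0.08127143510097862
```

```bash
python3 -m creep '.09 -.06 2 0 0 0 0;0 0 2 0 0 0 0;0 0 1.5 0 0 0 0;0 0 .8 0 0 0 0;0 0 .5 0 0 0 0;0 0 .4 0 0 0 0;0 0 .3 0 0 0 0;0 0 0 0 0 0 0;0 0 0 0 0 0 0'; python3 -m creep '0 0 .15 0 0 0 0;0 0 .15 0 0 0 0;0 0 0 0 0 0 0'
```

```text
time_s: 42.1
tool_pos: [0.4945, -0.0733, 0.0907]
tool_rot: [0.0, 0.679, 0.734, 0.0]
wrist_force: [-0.3, -0.2, -1.0]
opening: 0.0265
grasp_force: 40.0
time_s: 42.4
tool_pos: [0.4945, -0.0733, 0.088]
tool_rot: [0.0, 0.679, 0.734, 0.0]
wrist_force: [-2.2, 0.5, 6.8]
opening: 0.0268
grasp_force: 41.0
```

```bash
python3 -m creep '0 0 .1 0 0 0 0;0 0 .1 0 0 0 3.1;0 0 .1 0 0 0 3.5;0 0 .1 0 0 0 3.9;0 0 .1 0 0 0 4.3;0 0 .1 0 0 0 4.7;0 0 0 0 0 0 5.2;0 0 0 0 0 0 8'; python3 -m creep '0 0 0 0 0 0 8;0 0 0 0 0 0 8;0 0 -1 0 0 0 8;0 0 -4 0 0 0 8;0 0 -4 0 0 0 8;0 0 -4 0 0 0 8;0 0 -3 0 0 0 8;0 0 0 0 0 0 8;0 0 0 0 0 0 8'; python3 clips.py; python3 spine.py .4944 -.073 4.4 wrist; python3 -c "
from h import *
go((.482,.0878,.25),4.4)"
```

```text
time_s: 43.2
tool_pos: [0.4939, -0.0733, 0.0811]
tool_rot: [-0.0, 0.679, 0.734, -0.0]
wrist_force: [-0.8, 0.5, -0.0]
opening: 0.0649
grasp_force: 0.0
time_s: 44.1
tool_pos: [0.4943, -0.0733, 0.2424]
tool_rot: [0.001, 0.679, 0.734, 0.001]
wrist_force: [-0.5, 0.5, -0.6]
opening: 0.0802
grasp_force: 0.0
[ 0.49434958 -0.07332521  0.24242277]
wrist
red 609 (array([494.2, -72.2]), array([46.7, 27. ]), 4.5) 0.11922703799055805
blue 335 (array([482.6,  77.6]), array([45.6,  8.8]), 4.3) 0.12525724672359423
top
red 12 (array([512.4, -63.6]), array([9. , 4.1]), -87.7) 0.11921162834102621
blue 80 (array([480.2,  86.1]), array([45.5, 25.4]), 2.6) 0.12751232939996335
wrist 352 spine z pct [71.9 72.8 73.4 73.9 74.6]
handle top [321.5 329.2 330.9 333.1] u [-0.0319  0.0319]
shift cm [16.13  0.11 -0.97]  turn [-0.002 -0.001  0.   ]  shift if turn first [16.13  0.11 -0.97] j6 -0.25
shift cm [16.13  0.11 -0.97]  turn [ 1.000e-03 -4.000e-03 -3.141e+00]  shift if turn first [-16.13  -0.11  -0.97] j6 -0.25
```

Red is fully down (spine 73.4 mm). Now I'll re-squeeze blue.

```bash
python3 -m creep '4 0 0 0 0 0 8;4 0 0 0 0 0 8;4 0 0 0 0 0 8;4 .05 0 0 0 0 8;0 0 4 0 0 0 8;0 0 4 0 0 0 8;0 0 4 0 0 0 8;0 0 2 0 0 0 8;0 0 .9 0 0 0 8;0 0 0 0 0 0 8;0 0 0 0 0 0 8'; python3 -c "
from h import *
go((.482,.0867,.092),4.4)"
```

```text
time_s: 45.35
tool_pos: [0.4828, 0.0863, 0.0927]
tool_rot: [0.0, 0.679, 0.734, 0.0]
wrist_force: [0.1, 0.9, -0.6]
opening: 0.0798
grasp_force: 0.0
shift cm [ 0.05 -0.08  0.07]  turn [ 0. -0.  0.]  shift if turn first [ 0.05 -0.08  0.07] j6 0.08
shift cm [ 0.05 -0.08  0.07]  turn [ 0.     0.    -3.142]  shift if turn first [-0.05  0.08  0.07] j6 0.08
```

```bash
python3 -m creep '0 -.05 0 0 0 0 8;0 0 0 0 0 0 4.5;0 0 0 0 0 0 0;0 0 0 0 0 0 0;0 0 0 0 0 0 0;0 0 0 0 0 0 0;0 0 0 0 0 0 0;0 0 0 0 0 0 0' 40; python3 -m creep '0 0 .15 0 0 0 0;0 0 .15 0 0 0 0;0 0 0 0 0 0 0'
```

```text
time_s: 46.15
tool_pos: [0.482, 0.0863, 0.0934]
tool_rot: [0.0, 0.679, 0.734, 0.0]
wrist_force: [-3.8, 0.1, 12.3]
opening: 0.0263
grasp_force: 39.1
time_s: 46.45
tool_pos: [0.4823, 0.0864, 0.0931]
tool_rot: [0.0, 0.679, 0.734, 0.0]
wrist_force: [-13.1, -1.4, 49.8]
opening: 0.0265
grasp_force: 44.2
```

```bash
python3 -m creep '0 0 -.15 0 0 0 0;0 0 .05 0 0 0 3.1;0 0 .1 0 0 0 3.5;0 0 .1 0 0 0 3.9;0 0 .1 0 0 0 4.3;0 0 .1 0 0 0 4.7;0 0 0 0 0 0 5.2;0 0 0 0 0 0 8;0 0 0 0 0 0 8;0 0 0 0 0 0 8;0 0 -1 0 0 0 8;0 0 -4 0 0 0 8;0 0 -4 0 0 0 8;0 0 -4 0 0 0 8;0 0 -3 0 0 0 8;0 0 0 0 0 0 8'; python3 clips.py; python3 spine.py .482 .0875 4.4 wrist
```

```text
time_s: 48.05
tool_pos: [0.4845, 0.0867, 0.2515]
tool_rot: [0.003, 0.679, 0.734, 0.004]
wrist_force: [0.9, 0.0, -0.2]
opening: 0.08
grasp_force: 0.0
[0.48451049 0.08666506 0.25148526]
wrist
red 333 (array([494.2, -70.8]), array([47. , 24.4]), 4.3) 0.119691663722604
blue 512 (array([482.1,  88.4]), array([46.2, 27. ]), 4.7) 0.11970498043642039
top
red 74 (array([493.3, -73.1]), array([45.7, 26.5]), 2.5) 0.12279949733670796
wrist 332 spine z pct [71.9 72.8 73.4 74.  74.7]
handle top [328.4 336.  337.8 340.7] u [-0.032  0.032]
```

Both clips are fully down. I'll retreat and do a final check.

```bash
python3 -m creep '4 -1 0 0 0 0 8;4 -1 0 0 0 0 8;4 -1 0 0 0 0 8;4 -1 0 0 0 0 8;4 -1 0 0 0 0 8;4 -1 0 0 0 0 8;4 0 0 0 0 0 8;0 0 0 0 0 0 8;0 0 0 0 0 0 8;0 0 0 0 0 0 8'; python3 look.py top tf.png; python3 look.py side; python3 clips.py|tail -3; python3 - <<'E'
from h import *
p,d,c=cap("top");q,_,_=cap("side")
a=cv2.resize(p[140:340,200:440,::-1],(480,400),interpolation=cv2.INTER_CUBIC);b=cv2.resize(q[180:330,270:390,::-1],(320,400),interpolation=cv2.INTER_CUBIC);cv2.imwrite("pics/fin.png",np.hstack([a,b]))
E
```

```text
time_s: 49.2
tool_pos: [0.4, 0.3595, 0.2452]
tool_rot: [-0.0, 0.679, 0.734, -0.001]
wrist_force: [-1.1, -1.0, 0.3]
opening: 0.0803
grasp_force: 0.0
top t 49.25
fin (array([565.2, -17.2]), array([42.8, 11.8]), 0.8) z 0.0493 hue [ 23. 250. 142.]
fin (array([559.6,  55. ]), array([42.9, 11.9]), 5.7) z 0.0492 hue [ 60. 112.  62.]
fin (array([556.2, 128.8]), array([42. , 12.4]), -84.4) z 0.0489 hue [107. 136.  87.]
fin (array([333.7, 245.3]), array([44. , 12.3]), 66.1) z 0.047 hue [ 90. 196.  83.]
side t 49.3
fin (array([334.1, 244.5]), array([47.8, 14.2]), 65.0) z 0.046 hue [ 88. 129. 126.]
fin (array([555.2, 124.8]), array([44.9, 10.4]), -84.7) z 0.0489 hue [105.  90. 124.]
fin (array([560.6,  52.3]), array([42.3, 14.9]), 8.2) z 0.0479 hue [ 58.  83. 106.]
fin (array([565.8, -20.5]), array([42.7, 13.6]), 2.4) z 0.0481 hue [ 25. 213. 169.]
top
red 72 (array([493.5, -73. ]), array([46. , 26.1]), 3.5) 0.12185343852054303
blue 72 (array([480.7,  87.1]), array([45.9, 26.2]), 4.2) 0.12251680063771364
```

View pics/fin.png

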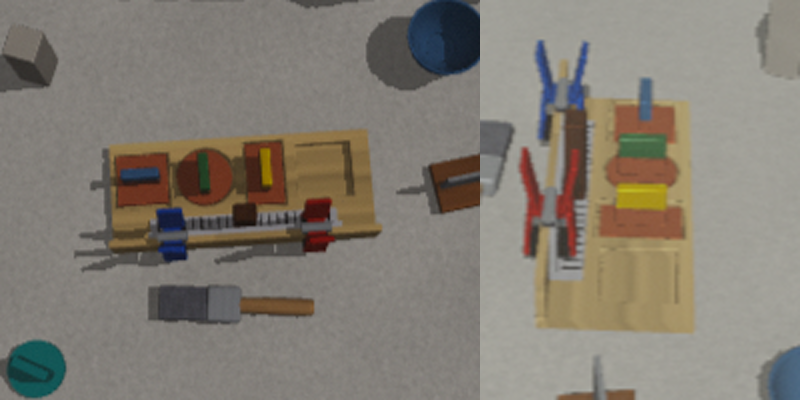

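The final view shows three tiles seated, the rule flush and central, both clips upright astride the fence and rule, and the bystanders unmoved.

```bash
python3 -c "
from cell import arm
print(arm.job_done())"
```

```text
the job is handed in; nothing more can be done
None
```

I handed the job in at about 49 s with the three tiles on the bench (blue, green, amber; white was absent) seated, the rule flush and central, and both clips fully down and upright; blue first sat 5 mm high and was re-squeezed.

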